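Lock the swivel outlet of the gauge stand

TASK

Lock the swivel outlet of the gauge stand so that a gauge can be screwed onto it: with the fingertips, push the slotted disc round by its upright pin until the slot faces the lock bar, then push the bar by its thumb plate, through its guide and fully home into the slot. Then push on the pin once more, no harder than needed, to check that the disc is held, and take the hand away. Only push: do not grip or lift the pin or the bar, and leave the loose things lying around where they are.

Things in the scene. Friction and masses are not known exactly. Their poses are not given: they have to be found in the camera images.
- lock_stand: Gauge stand, screwed to the worktop (sizes in mm): grey base plate 150 (x) by 345 (y), 12 thick, from y = -235 to +110 in its own frame, with a 30 tall pressure inlet block at its +y end. Origin: on the vertical axis of the disc, at worktop height; its +y points along the lock bar towards the disc. It never moves.
- guide_rear (a point): Middle of the guide's rear face (stand y = -150), 35 above the worktop; the bar's thumb plate meets this face when the bar is fully home. The covered guide, 47 wide, runs from stand y = -80 to -150, top 48.5 above the worktop; its channel is 19 wide, 16.5 high. It stands on a slide bed 47 wide, top 22 above the worktop, y = -80 to -225.
- slotted_disc (a joint): Angle (rad) of the horizontal steel disc about its vertical axis: 0 = its slot points exactly at the lock bar (stand -y), growing anticlockwise seen from above; range -1.2 to 2.8, starts between 0.7 and 2.2. The disc is 140 across, 14 thick, top 36 above the worktop. It turns stiffly (about 3 N sideways on its pin) and stays where it is left.
- slot_mouth (a point): Middle of the slot's mouth at the disc's rim, 70 from the disc axis, 29 above the worktop; turns with the disc. The only slot: 20 wide, 34 deep, mouth chamfered by 4. On the middle of the disc sit a dark hub, 54 across and 12 tall, and the outlet, a brass hexagon adaptor 31 wide whose top is 88 above the worktop.
- drive_pin: Upright round steel pin on the disc by which it is pushed round: 14 in diameter (foot 20 in diameter, 4 high), 34 tall, 52 from the disc axis, opposite the slot, so it lies towards stand +y when the slot faces the bar. Origin: centre of its foot, on the disc's top, 36 above the worktop. Turns with the disc.
- lock_bar: Loose steel bar in the guide, 16 wide, 14 tall, 108 long from thumb plate to round nose (radius 8), 0.2 to 0.4 kg, slides easily. Origin: its underside, on the centreline, below the thumb plate's front face; +y towards the nose. In the stand's frame it starts at y = -186 to -206; fully home is y = -150, z = 22, nose 28 into the slot. The nose centres a slot that is off by up to 0.05 rad.
- bar_nose (a point): Tip of the bar's nose, at half its height.
- thumb_plate (a point): Middle of the rear face of the thumb plate at the bar's tail, the face to push on: an upright plate 40 wide, 34 tall, 8 thick, from 22 to 56 above the worktop. Free space behind it.
- union_nut: Zinc-plated hexagon union nut, 22x26x19, lying on the stand's base plate beside the guide. Loose; origin at the centre of its underside. Not part of the work: leave it.
- spare_adaptor: Steel hexagon pressure adaptor, 22x25x36 tall, standing on the stand's base plate on the other side of the guide. Loose; origin at the centre of its underside. Not part of the work: leave it.
- gauge: Round pressure gauge lying on its back, 109x75x40, between the stand and the robot, on the left. Loose; origin at the centre of its underside. Not part of the work: leave it.
- dish: Shallow white plastic dish, 103 across, 25 tall, on the worktop left of the stand. Loose; origin at the centre of its underside. Not part of the work: leave it.
- ring_gauge: Plain steel setting ring, 54 across, 18 tall, on the worktop right of the stand. Loose; origin at the centre of its underside. Not part of the work: leave it.
- oil_bottle: White dropper bottle with a spout, 46 across, 119 tall, on the worktop right of the stand. Loose; origin at the centre of its underside. Not part of the work: leave it.
- weight_small: Knobbed cylindrical calibration weight, 27 across, 62 tall, on the worktop right of the stand. Loose; origin at the centre of its underside. Not part of the work: leave it.
- weight_large: Knobbed cylindrical calibration weight, 37 across, 88 tall, on the worktop right of the stand. Loose; origin at the centre of its underside. Not part of the work: leave it.
Things that resemble listed ones, but are neither listed nor needed, are in the scene too. Leave any purple look-alike of the lock_bar alone.

How it is judged:
On the way, in this order (a step that is already met when the one before it is completed fails the run):
1. the disc stands still with its slot facing the lock bar, the bar still outside the slot (value of joint slotted_disc between -0.2 and 0.2 rad and velocity of joint slotted_disc between -0.1 and 0.1 rad/s and y of lock_bar in the frame of lock_stand below -0.176 m), for 0.2 s.
2. the bar is fully home in the slot (y of lock_bar in the frame of lock_stand above -0.154 m and z of lock_bar in the frame of lock_stand below 0.026 m and value of joint slotted_disc between -0.15 and 0.15 rad), for 0.2 s.
3. the pin is pressed with the fingers, the bar being home, and the disc does not turn (all of step 2 and contact force between the fingers and drive_pin above 2 N), for 0.04 s.
At the end, for the whole second after the job is handed in: The bar rests fully home in the slot (within 4 mm of its stop, lying in its guide), the slot faces the bar within 0.15 rad, and both are at rest (all of step 2 and linear speed of lock_bar below 0.01 m/s and velocity of joint slotted_disc between -0.05 and 0.05 rad/s); the robot touches nothing.
It fails at once if the lock bar is lifted more than 6 mm, or pulled out of its guide (z of lock_bar in the frame of lock_stand above 0.028 m or y of lock_bar in the frame of lock_stand below -0.25 m or angle between lock_bar's own z axis and vertical above 0.15 rad).
It fails at once if the pin is squeezed or wrenched with more than 40 N (contact force between the fingers and drive_pin above 40 N).
It fails at once if a loose thing that is not part of the work is moved more than 15 mm or lifted (distance of any of union_nut, spare_adaptor, gauge, dish, ring_gauge, oil_bottle, weight_small, weight_large from where it was at the start of the episode above 0.015 m).
It also fails if it takes over 64 s, if anything falls off the work surface, if the arm or the gripper's body presses on something with over 40 N, if the wrist force passes 120 N, or if a joint passes its speed limit or range.

ROBOT

A 6-joint arm with a two-finger parallel gripper is mounted at the origin on the work surface; the furniture and walls round the work are solid. World frame = base frame: x ahead of the robot, y to its left, z up, the work surface at z = 0. Lengths are in m, angles in rad, forces in N, time in s.
With the tool pointing down it reaches from about 0.25 to 0.775 m from the base axis. Payload 4 kg.
Tool frame: the origin (TCP) lies on the centre line of the jaws, within the pads' length; the fingertips stand 8 mm ahead of it and the grasp point (between the pads) lies 11 mm behind it; z points along the fingers, y is the direction in which the jaws open and shut (so a half turn about z gives the same grasp; the last joint's range is limited). The gripper opens to 94 mm and grips with 3 to 60 N. Pads are 16 mm wide; open, the fingers measure 119 mm over their backs; the gripper's body (75 mm by 177 mm) begins 78 mm behind the grasp point.
Start: joints at [-1.317, 0.087, 1.371, -0, 1.684, -0.103], TCP at [0.192, -0.515, 0.214] pointing down, gripper open.
Joint ranges: [-3.1, 3.1], [-0.76, 2.03], [0.27, 2.55], [-1.08, 4.22], [0.17, 2.65], [-2.57, 2.57]. Speed limits (rad/s): [2.79, 2.79, 3.14, 3.14, 3.14, 3.14].

INTERFACE

Orientations are given as [roll, pitch, yaw] about the fixed x, y, z axes, in that order (R = Rz(yaw) Ry(pitch) Rx(roll)).
In Python, from bench import * gives the robot as it stands.
- The arm moves only by the tool step_arm, never from a script. Its argument "steps" is a list of rows, each an object of numbers: "jaw": the opening, from 0 (shut) to 1 (fully open); "tx", "ty", "tz": the shift along the tool's x, y, z in m; "ax", "ay", "az": the turn, a rotation vector about the tool's x, y, z in rad. In form: [{"jaw": .., "tx": .., "ty": .., "tz": .., "ax": .., "ay": .., "az": ..}, ...]. A call has 1 to 8 rows; each row is the pose to reach, as a shift and turn from the pose measured when the call began, along the tool's axes at that moment; what a row does not reach only later rows make up. A row lasts 1/10 s, in which the tool goes at most 50 mm and 8.59 degrees, less where a joint would pass 70% of its speed; a pose out of reach is approached as far as the arm can. A call with a gripper value outside its range is refused whole. The fingers move at their own pace and stop on an object; the grip force is fixed at half the most. Time passes only in rows, so rows that repeat a pose let the fingers close. It gives the time, the measured TCP pose, the force and the opening at its end, in the units of the state.
- get_obs(): the state, without advancing time (a new reading comes with each control period).
- snapshot(name): name is "scene" or "top"; returns (picture, depth): 400x640x3 uint8, red, green, blue; 400x640 float32, m along the optical axis (not along the pixel's ray), 0 where there is no reading.
- camera_model(name): a dict with "intrinsics" (3x3 intrinsics, pixels), "k1" (the pictures are not rectified: a ray, as slopes to the right and down, at radius r is drawn at 1 + k1 r^2 times it, then the intrinsics apply), "origin" and "orientation" of the camera in the world. Camera axes: x right, y down, z forward; pixel columns grow to the right and rows downward; lengths in m; the calibration is good to about 2 mm. A picture is of the moment at which its call begins. camera_model takes no time and is no camera call.
- close_job(): hands the job in, once; it reports no verdict.
Trained networks look in the newest picture that a camera, given by its name, has taken for a name from the list of things; names that differ only in an ending like _2 or _b are one class to them, and where a whole thing is asked for, a point or a joint stands for the part that bears it (a point fixed in the world has none). Each returns a list of dicts, best first, with "confidence" (0 to 1); they miss things now and then, are a little off and sometimes report something else, mostly with a low value. They report only what shows in the picture. A call takes as long as a camera call. They do not tell look-alikes from the thing itself.
- silhouettes(camera, query): "pixels" (400x640 bool, what is visible of it) and "rect" ([left, top, right, bottom] in pixels, round what is visible of it).
The state is a dict: "time": time; "joint_positions": joint angles; "qvel": joint speeds; "joint_torque": joint torques, N m; "tool_pos": TCP position; "ee_rot": TCP orientation; "wrist_force": force on the tool from outside, world axes, zero at the start; "wrist_torque": the same for the moment, N m; "width": finger opening in m.
Only numpy, scipy, OpenCV 4.12 (cv2) and the standard library are available. Lean on these libraries where they do the work, as an engineer would, in place of code of your own. Each camera call takes 0.05 s, during which the arm holds its last target. There are 200 camera calls.

## Working session

There is one attempt and no reset: what is moved stays moved. The work goes in short steps, Python scripts to look and compute and a tool call to move; the robot and the scene stay as the last step left them, time stands still between calls to the robot, and variables do not carry over. Pictures are saved under pics/ and viewed, about 8 in all and at most 12, crops included, and the job is handed in when it is done.

Besides the shell and the picture viewer there is one more tool, called as name(argument=value, ...) on one line, values as JSON. step_arm: Moves the arm, as the interface text tells. Its arguments: {"type":"object","properties":{"steps":{"type":"array"}},"required":["steps"]}

```bash
ls; mkdir -p pics; cat > h.py <<'E'
from bench import *
import numpy as np, cv2
from scipy.spatial.transform import Rotation as R
def cam(n):
    m=camera_model(n); o=np.array(m["orientation"],float)
    Rm=o if o.shape==(3,3) else R.from_euler('xyz',o).as_matrix()
    return np.array(m["intrinsics"]),m["k1"],np.array(m["origin"]),Rm
def undist(n,uv):
    K,k1,o,Rm=cam(n); uv=np.atleast_2d(np.asarray(uv,float))
    d=(uv-[K[0,2],K[1,2]])/[K[0,0],K[1,1]]; s=d.copy()
    for _ in range(10): s=d/(1+k1*(s**2).sum(1,keepdims=True))
    return np.c_[s,np.ones(len(s))]
def lift(n,uv,depth):   # pixel + depth -> world
    K,k1,o,Rm=cam(n); return o+(undist(n,uv)*np.atleast_1d(depth)[:,None])@Rm.T
def onz(n,uv,z):        # pixel on plane z
    K,k1,o,Rm=cam(n); r=undist(n,uv)@Rm.T; return o+r*((z-o[2])/r[:,2:3])
def proj(n,P):
    K,k1,o,Rm=cam(n); p=(np.atleast_2d(P)-o)@Rm; s=p[:,:2]/p[:,2:]
    s=s*(1+k1*(s**2).sum(1,keepdims=True)); return s*[K[0,0],K[1,1]]+[K[0,2],K[1,2]]
E
python3 - <<'E'
from h import *
for n in("scene","top"):
    p,d=snapshot(n); cv2.imwrite(f"pics/{n}0.png",p[:,:,::-1]); np.savez(f"pics/{n}0.npz",p=p,d=d)
    m=camera_model(n); print(n,m)
    for q in("lock_stand","slotted_disc","drive_pin","lock_bar","thumb_plate"):
        for s in silhouettes(n,q)[:3]:
            k=s["pixels"]; v,u=np.nonzero(k&(d>0)); 
            print(q,round(s["confidence"],2),s["rect"],k.sum(), np.round(np.median(lift(n,np.c_[u,v],d[v,u]),axis=0),4) if len(u) else "")
print(get_obs())
E
```

```text
pics
scene {'intrinsics': array([[386.11788554,   0.        , 322.17019305],
       [  0.        , 386.11788554, 196.76916121],
       [  0.        ,   0.        ,   1.        ]]), 'k1': -0.03230008082641115, 'origin': array([-0.21890748, -0.82553999,  0.71354898]), 'orientation': array([-2.11809495, -0.01375648, -0.66824986])}
lock_stand 0.93 [305.3, 164.9, 360.0, 233.9] 1751 [0.5048 0.0475 0.0325]
drive_pin 0.57 [315.7, 181.4, 319.7, 188.6] 50 [0.4951 0.1011 0.0496]
drive_pin 0.53 [260.3, 182.8, 267.4, 202.3] 104 [0.3408 0.1921 0.0339]
thumb_plate 0.69 [357.7, 158.0, 370.1, 170.9] 100 [0.7608 0.1488 0.0172]
top {'intrinsics': array([[447.34083687,   0.        , 314.90705727],
       [  0.        , 447.34083687, 198.39311982],
       [  0.        ,   0.        ,   1.        ]]), 'k1': 0.03277784414697774, 'origin': array([0.34516639, 0.03038661, 1.34371389]), 'orientation': array([-3.05097313e+00, -7.98629970e-04, -1.54643411e+00])}
lock_stand 0.94 [250.5, 136.3, 379.6, 222.7] 5681 [0.5219 0.0417 0.0164]
slotted_disc 0.81 [271.6, 146.8, 318.0, 196.6] 1694 [0.5404 0.095  0.0369]
lock
[... 318 characters left out ...]
08.5] 286 [0.1673 0.3082 0.015 ]
{'time': 0.6, 'joint_positions': array([-1.31708956e+00,  8.71770720e-02,  1.37069980e+00, -2.20091079e-05,
        1.68358040e+00, -1.03120671e-01]), 'qvel': array([ 0.0009207 , -0.00104582, -0.00030304,  0.00133538, -0.00209522,
       -0.00058401]), 'joint_torque': array([-1.36877057e-03, -3.39781415e+01, -3.02417028e+01,  7.16368225e-02,
        2.37181073e-02,  1.76248136e-06]), 'tool_pos': array([ 0.19210039, -0.51538528,  0.21351852]), 'ee_rot': array([3.14146024e+00, 3.56888146e-05, 3.56824956e-01]), 'wrist_force': array([ 0.39393617, -0.28898499,  0.97522111]), 'wrist_torque': array([0.03745611, 0.01101015, 0.00829487]), 'width': 0.09402132737706108}
```

```bash
python3 - <<'E'
import cv2
t=cv2.imread("pics/top0.png")[110:240,230:400]; cv2.imwrite("pics/a.png",cv2.resize(t,None,fx=4.6,fy=4.6,interpolation=2))
E
```

```text
(no output)
```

View pics/top0.png

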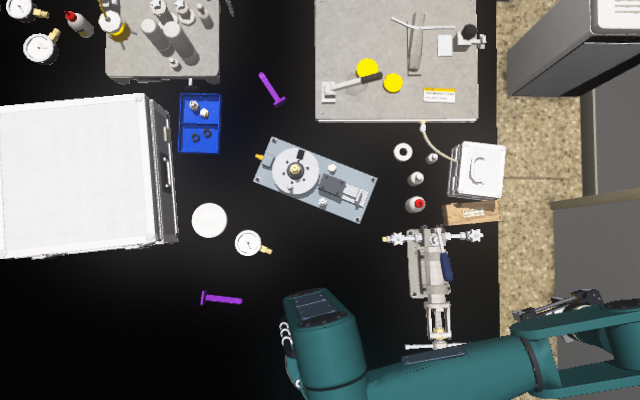

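View pics/a.png

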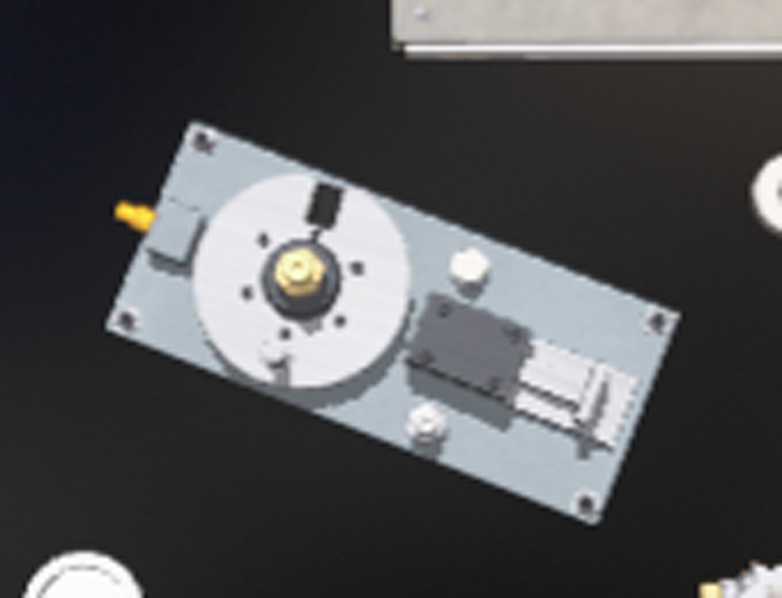

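View pics/scene0.png

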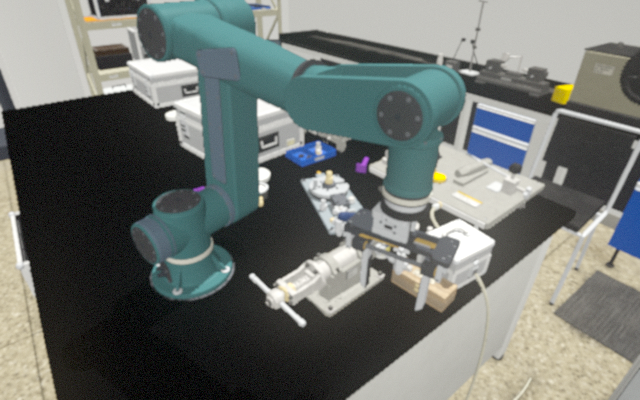

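The top view (crop px/4.6 + (230,110)) shows the stand: the plate corners are at crop (193,122), (680,315), (598,523) and (107,327). The slot is at about (325,205), the pin top at about (272,350) and the thumb plate at about (597,395). The purple bars at (272,88) and (221,298) are look-alikes.

```bash
cat >> h.py <<'E'
def stand_from(pic,depth,rect,n="top"):
    pass
E
python3 - <<'E'
from h import *
z=np.load("pics/top0.npz"); d=z["d"]; n="top"
c=lambda x,y:(230+(x+.5)/4.6-.5,110+(y+.5)/4.6-.5)
C=onz(n,[c(193,122),c(680,315),c(598,523),c(107,327)],.012)[:,:2]
# stand corners: order: slot side
# +y end: pts0,3 ; -y end: 1,2.  stand +y = mean(0,3)-mean(1,2)
print(np.round(C,4), [round(np.linalg.norm(C[i]-C[(i+1)%4])*1e3,1) for i in range(4)])
loc=np.array([[75,110],[75,-235],[-75,-235],[-75,110]])/1e3
a=C-C.mean(0); b=loc-loc.mean(0)
th=np.arctan2((b[:,0]*a[:,1]-b[:,1]*a[:,0]).sum(),(b*a).sum())
M=lambda t:np.array([[np.cos(t),-np.sin(t)],[np.sin(t),np.cos(t)]])
o=C.mean(0)-M(th)@loc.mean(0); print("stand",o,th,"resid mm",np.round(((loc@M(th).T+o)-C)*1e3,1))
L=lambda P:(np.asarray(P)[:,:2]-o)@M(th)
for nm,p,h in(("hub/outlet",c(299,270),.088),("slot mouth",c(330,184),.036),("pin top",c(272,350),.070),("pin foot",c(282,376),.036),("tp top rear",c(601,393),.056)):
    q=onz(n,[p],h); print(nm,np.round(q,4),np.round(L(q)*1e3,1))
# disc via depth points
v,u=np.nonzero(d>0); P=lift(n,np.c_[u,v],d[v,u]); l=L(P); 
k=(abs(P[:,2]-.036)<.006)&(np.hypot(*l.T)<.09); l2=l[k]; (cx,cy),r=cv2.minEnclosingCircle((l2*1e3).astype(np.float32)); print("disc",cx,cy,r,P[k,2].mean())
k=(P[:,2]>.045)&(P[:,2]<.075)&(np.hypot(*l.T)>.035)&(np.hypot(*l.T)<.07); print("pin pts",np.round(np.c_[l[k]*1e3,P[k,2]*1e3],1).tolist())
k=(P[:,2]>.051)&(P[:,2]<.06)&(abs(l[:,0])<.03)&(l[:,1]<-.15); print("tp pts",np.round(np.c_[l[k]*1e3,P[k,2]*1e3],1).tolist())
k=(abs(P[:,2]-.0485)<.004)&(abs(l[:,0])<.04)&(l[:,1]<-.07)&(l[:,1]>-.16);print("guide",np.round(l[k].min(0)*1e3),np.round(l[k].max(0)*1e3),P[k,2].mean())
E
```

```text
[[ 0.652   0.1679]
 [ 0.5319 -0.1538]
 [ 0.3951 -0.1024]
 [ 0.5149  0.2195]] [np.float64(343.4), np.float64(146.1), np.float64(343.5), np.float64(146.5)]
stand [0.54531199 0.09136464] -0.3572135623764708 resid mm [[ 2.   0.3]
 [ 1.5 -1.3]
 [-2.2 -0.2]
 [-1.4  1.2]]
hub/outlet [[0.5435 0.0918 0.088 ]] [[-1.9 -0.2]]
slot mouth [[0.6081 0.0759 0.036 ]] [[64.2  7.5]]
pin top [[0.4956 0.1081 0.07  ]] [[-52.4  -1.8]]
pin foot [[0.483  0.1032 0.036 ]] [[-62.5 -10.6]]
tp top rear [[ 0.4751 -0.0987  0.056 ]] [[   0.7 -202.6]]
disc -2.3500311374664307 10.946028709411621 78.72599792480469 0.03627133094320882
pin pts [[-21.9, 30.3, 46.2], [-36.7, -4.1, 46.2], [-48.2, 2.5, 65.4], [-47.7, -0.7, 71.1], [-46.5, -3.2, 69.7], [-52.5, 3.6, 70.5], [-51.3, 1.1, 69.0], [-50.1, -1.5, 68.3], [-49.1, -4.2, 68.6], [-48.1, -7.0, 69.7], [-54.8, 2.9, 66.3], [-54.4, -0.5, 74.1], [-52.8, -2.6, 68.4], [-51.8, -5.4, 69.5], [-51.2, -8.5, 74.7], [-57.4, 1.9, 66.0], [-56.9, -1.5, 72.9], [-55.7, -3.9, 70.4], [-54.7, -6.6, 71.1], [-53.3, -8.9, 67.5], [-58.1, -4.7, 67.8], [-57.2, -7.5, 69.3], [-55.0, -9.0, 56.2], [-59.5, 
[... 383 characters left out ...]
 [-0.9, -199.0, 58.5], [-5.8, -194.7, 59.0], [-4.6, -197.4, 57.5], [-3.1, -200.3, 54.9], [-9.4, -193.1, 57.9], [-8.2, -195.9, 56.3], [-7.2, -198.5, 56.9], [-11.0, -196.9, 57.1], [-9.7, -199.7, 55.2], [-15.6, -192.7, 54.9], [-14.6, -195.3, 56.3], [-18.7, -193.6, 58.9], [-17.6, -196.3, 58.0], [-16.5, -199.0, 58.3], [-20.9, -194.9, 54.3], [-20.1, -197.4, 57.1], [-19.1, -200.1, 57.1], [23.5, -344.5, 55.3], [21.3, -346.2, 51.5], [19.2, -349.3, 54.9], [16.8, -350.7, 52.6], [15.7, -356.4, 56.5], [14.1, -360.1, 56.2], [14.0, -367.1, 52.9], [15.2, -369.8, 52.5], [16.0, -372.1, 54.4], [25.2, -464.4, 51.5], [22.5, -465.3, 51.8], [17.8, -469.3, 54.1]]
guide [ -25. -148.] [ 22. -78.] 0.048764086493630204
```

```bash
cat >> h.py <<'E'
O=np.array([.5439,.0919]); TH=-.357
def M(t): return np.array([[np.cos(t),-np.sin(t)],[np.sin(t),np.cos(t)]])
def S2W(p): return M(TH)@np.asarray(p)/1e3+O      # stand mm -> world m
def W2S(P): return (np.atleast_2d(P)[:,:2]-O)@M(TH)*1e3
def row(sx,sy,z,psi):   # TCP target: stand mm, world z m, tool-x heading in stand frame (rad)
    o=get_obs(); R0=R.from_euler('xyz',o["ee_rot"]); t=np.r_[S2W((sx,sy)),z]
    s=R0.inv().apply(t-o["tool_pos"]); w=(R0.inv()*R.from_euler('xyz',[np.pi,0,psi+TH])).as_rotvec()
    print("t",np.round(s,4),"a",np.round(w,4))
def ring(th,d,z=.056,r=52.): # finger behind the pin of disc angle th by d mm (anticlockwise side), heading = push direction
    p=r*np.array([-np.sin(th),np.cos(th)])+d*np.array([-np.cos(th),-np.sin(th)])
    print("th",th,end=" "); row(*p,z,np.pi-(np.pi-th))
def state():
    o=get_obs(); print(round(o["time"],2),"S",np.round(W2S(o["tool_pos"])[0],1),"z",np.round(o["tool_pos"][2],4),"psiS",round(o["ee_rot"][2]-TH,3),"F_S",np.round(M(-TH)@o["wrist_force"][:2],2),np.round(o["wrist_force"][2],2))
E
python3 - <<'E'
from h import *
z=np.load("pics/top0.npz"); d=z["d"]; v,u=np.nonzero(d>0); P=lift("top",np.c_[u,v],d[v,u])
for x in np.arange(.1,.8,.1): 
  print(round(x,1),[round(float(P[(abs(P[:,0]-x-.05)<.05)&(abs(P[:,1]-y-.05)<.05),2].max(initial=-1)),2) for y in np.arange(-.6,.3,.1)])
l=W2S(P)
for k in ((abs(l[:,0]-45)<30),(abs(l[:,0]+45)<20)):
  k=k&(P[:,2]>.02)&(l[:,1]>-160)&(l[:,1]<-70)&(abs(l[:,0])>27); print(l[k].min(0),l[k].max(0),P[k,2].max())
state(); row(-48,-45,.30,np.pi/2)
E
```

```text
0.1 [0.58, 0.6, 0.59, 0.61, 0.62, 0.66, 0.66, 0.32, 0.02]
0.2 [0.59, 0.6, 0.59, 0.25, 0.01, 0.65, 0.66, 0.02, 0.05]
0.3 [0.01, 0.16, 0.22, 0.22, 0.16, 0.02, 0.01, 0.05, 0.05]
0.4 [0.05, 0.12, 0.12, 0.12, 0.06, 0.06, 0.06, 0.08, 0.03]
0.5 [-1.0, 0.13, 0.13, 0.09, 0.02, 0.06, 0.09, 0.09, 0.03]
0.6 [0.01, 0.12, 0.12, 0.1, 0.1, 0.1, 0.1, 0.04, 0.01]
0.7 [0.01, 0.1, 0.11, 0.12, 0.26, 0.25, 0.16, 0.04, 0.01]
[  36.57257624 -105.68127711] [ 61.46027758 -83.73067268] 0.03722878312377009
[ -64.84025579 -127.79105855] [-39.36261573 -94.92159571] 0.056464650513782244
0.6 S [-117.4 -691.9] z 0.2135 psiS 0.714 F_S [ 0.47 -0.13] 0.98
t [ 0.476  -0.4436 -0.0866] a [ 1.00e-04  1.00e-04 -8.57e-01]
```

step_arm(steps=[{"jaw": 0, "tz": -0.05}, {"jaw": 0, "tz": -0.1}, {"jaw": 0, "tx": 0.476, "ty": -0.444, "tz": -0.1, "az": -0.857}, {"jaw": 0, "tx": 0.476, "ty": -0.444, "tz": -0.1, "az": -0.857}, {"jaw": 0, "tx": 0.476, "ty": -0.444, "tz": -0.1, "az": -0.857}, {"jaw": 0, "tx": 0.476, "ty": -0.444, "tz": -0.1, "az": -0.857}, {"jaw": 0, "tx": 0.476, "ty": -0.444, "tz": -0.1, "az": -0.857}, {"jaw": 0, "tx": 0.476, "ty": -0.444, "tz": -0.1, "az": -0.857}])

```text
invalid input
```

```bash
python3 - <<'E'
from h import *
state(); row(-48,-40,.25,np.pi/2)
E
```

```text
0.6 S [-117.4 -691.9] z 0.2135 psiS 0.714 F_S [ 0.47 -0.13] 0.98
t [ 0.4793 -0.4473 -0.0366] a [ 1.00e-04  1.00e-04 -8.57e-01]
```

All keys appear to be required.

step_arm(steps=[{"jaw": 0, "tx": 0, "ty": 0, "tz": -0.05, "ax": 0, "ay": 0, "az": 0}, {"jaw": 0, "tx": 0, "ty": 0, "tz": -0.1, "ax": 0, "ay": 0, "az": 0}, {"jaw": 0, "tx": 0.476, "ty": -0.444, "tz": -0.1, "ax": 0, "ay": 0, "az": -0.857}, {"jaw": 0, "tx": 0.476, "ty": -0.444, "tz": -0.1, "ax": 0, "ay": 0, "az": -0.857}, {"jaw": 0, "tx": 0.476, "ty": -0.444, "tz": -0.1, "ax": 0, "ay": 0, "az": -0.857}, {"jaw": 0, "tx": 0.476, "ty": -0.444, "tz": -0.1, "ax": 0, "ay": 0, "az": -0.857}, {"jaw": 0, "tx": 0.476, "ty": -0.444, "tz": -0.1, "ax": 0, "ay": 0, "az": -0.857}, {"jaw": 0, "tx": 0.476, "ty": -0.444, "tz": -0.1, "ax": 0, "ay": 0, "az": -0.857}])

```text
time: 1.4
tool_pos: [0.3266, -0.2452, 0.3137]
ee_rot: [3.14, 0.0, 1.218]
wrist_force: [0.7, -0.7, -0.7]
width: 0.0337
```

```bash
python3 - <<'E'
from h import *
state(); row(-48,-40,.25,np.pi/2)
E
```

```text
1.4 S [ -85.8 -391.8] z 0.3137 psiS 1.575 F_S [ 0.92 -0.46] -0.67
t [0.3516 0.0393 0.0637] a [0.0012 0.0004 0.0044]
```

step_arm(steps=[{"jaw": 0, "tx": 0.352, "ty": 0.039, "tz": 0, "ax": 0, "ay": 0, "az": 0}, {"jaw": 0, "tx": 0.352, "ty": 0.039, "tz": 0, "ax": 0, "ay": 0, "az": 0}, {"jaw": 0, "tx": 0.352, "ty": 0.039, "tz": 0, "ax": 0, "ay": 0, "az": 0}, {"jaw": 0, "tx": 0.352, "ty": 0.039, "tz": 0, "ax": 0, "ay": 0, "az": 0}, {"jaw": 0, "tx": 0.352, "ty": 0.039, "tz": 0, "ax": 0, "ay": 0, "az": 0}, {"jaw": 0, "tx": 0.352, "ty": 0.039, "tz": 0.05, "ax": 0, "ay": 0, "az": 0}, {"jaw": 0, "tx": 0.352, "ty": 0.039, "tz": 0.1, "ax": 0, "ay": 0, "az": 0}, {"jaw": 0, "tx": 0.352, "ty": 0.039, "tz": 0.15, "ax": 0, "ay": 0, "az": 0}])

```text
time: 2.2
tool_pos: [0.4805, 0.0616, 0.206]
ee_rot: [3.136, -0.002, 1.222]
wrist_force: [1.0, 0.2, -0.2]
width: 0.0003
```

```bash
python3 - <<'E'
from h import *
state(); row(-49,-42,.056,1.65)
n="scene"; p,d=snapshot(n); 
c=p[120:260,260:440]; cv2.imwrite("pics/b.png",cv2.resize(c[:,:,::-1],None,fx=4.2,fy=4.2,interpolation=2))
E
```

```text
2.2 S [-48.8 -50.5] z 0.206 psiS 1.579 F_S [0.88 0.58] -0.24
t [ 0.0082 -0.001   0.15  ] a [ 0.0061 -0.0018 -0.0714]
```

View pics/b.png

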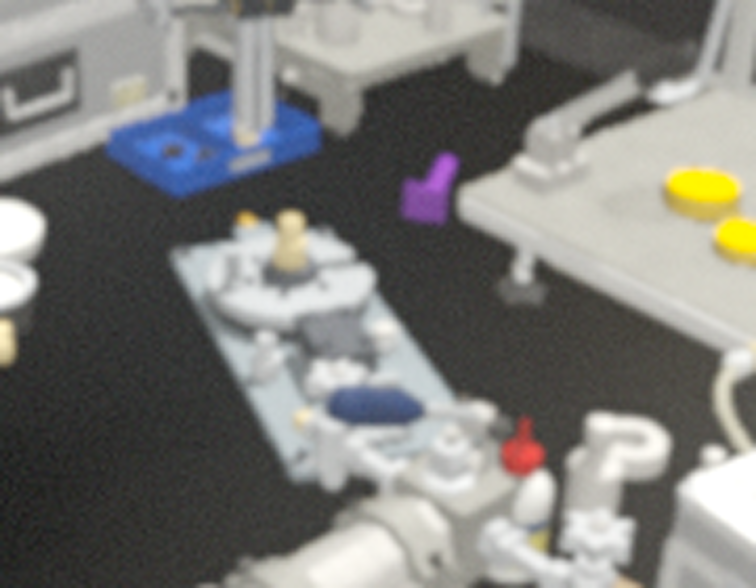

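The scene view shows the closed fingers hovering at about (255,110) of the crop, with the disc, slot and pin undisturbed. Descending behind the pin.

step_arm(steps=[{"jaw": 0, "tx": 0.008, "ty": -0.001, "tz": 0.05, "ax": 0, "ay": 0, "az": -0.07}, {"jaw": 0, "tx": 0.008, "ty": -0.001, "tz": 0.1, "ax": 0, "ay": 0, "az": -0.07}, {"jaw": 0, "tx": 0.008, "ty": -0.001, "tz": 0.13, "ax": 0, "ay": 0, "az": -0.07}, {"jaw": 0, "tx": 0.008, "ty": -0.001, "tz": 0.15, "ax": 0, "ay": 0, "az": -0.07}, {"jaw": 0, "tx": 0.008, "ty": -0.001, "tz": 0.15, "ax": 0, "ay": 0, "az": -0.07}, {"jaw": 0, "tx": 0.008, "ty": -0.001, "tz": 0.15, "ax": 0, "ay": 0, "az": -0.07}])

```text
time: 2.85
tool_pos: [0.4743, 0.0702, 0.0448]
ee_rot: [-3.128, 0.003, 1.292]
wrist_force: [-0.1, -0.3, 0.3]
width: 0.0002
```

```bash
python3 - <<'E'
from h import *
state()
for t in np.arange(1.65,0.8,-.1): ring(t,16)
E
```

```text
2.85 S [-57.6 -44.6] z 0.0448 psiS 1.649 F_S [-0.  -0.3] 0.32
th 1.65 t [ 0.0239  0.0088 -0.0114] a [-0.014   0.003  -0.0011]
th 1.5499999999999998 t [ 0.0292  0.0074 -0.0114] a [-0.0138  0.0037  0.0989]
th 1.4499999999999997 t [ 0.0346  0.0066 -0.0114] a [-0.0136  0.0044  0.1989]
th 1.3499999999999996 t [ 0.04    0.0063 -0.0114] a [-0.0134  0.0051  0.2989]
th 1.2499999999999996 t [ 0.0454  0.0066 -0.0115] a [-0.0132  0.0057  0.3989]
th 1.1499999999999995 t [ 0.0508  0.0074 -0.0115] a [-0.0129  0.0064  0.4989]
th 1.0499999999999994 t [ 0.0561  0.0088 -0.0115] a [-0.0127  0.0071  0.5989]
th 0.9499999999999993 t [ 0.0612  0.0106 -0.0116] a [-0.0124  0.0078  0.6989]
th 0.8499999999999992 t [ 0.0661  0.013  -0.0116] a [-0.012   0.0084  0.7989]
```

step_arm(steps=[{"jaw": 0, "tx": 0.008, "ty": 0.009, "tz": -0.012, "ax": -0.014, "ay": 0.003, "az": 0}, {"jaw": 0, "tx": 0.008, "ty": 0.009, "tz": -0.012, "ax": -0.014, "ay": 0.003, "az": 0}, {"jaw": 0, "tx": 0.008, "ty": 0.009, "tz": -0.012, "ax": -0.014, "ay": 0.003, "az": 0}, {"jaw": 0, "tx": 0.008, "ty": 0.009, "tz": -0.012, "ax": -0.014, "ay": 0.003, "az": 0}])

```text
time: 3.25
tool_pos: [0.4855, 0.0752, 0.0573]
ee_rot: [3.141, -0.0, 1.292]
wrist_force: [-0.9, -0.3, -0.4]
width: 0.0004
```

```bash
python3 - <<'E'
from h import *
state()
for t in (1.65,1.55,1.45,1.35): ring(t,16)
E
```

```text
3.25 S [-48.9 -36. ] z 0.0573 psiS 1.649 F_S [-0.78 -0.57] -0.36
th 1.65 t [ 0.0161 -0.0005  0.0013] a [ 0.0009 -0.0002 -0.0012]
th 1.55 t [ 0.0213 -0.0018  0.0013] a [ 0.0009 -0.0002  0.0988]
th 1.45 t [ 0.0267 -0.0026  0.0013] a [ 0.0009 -0.0003  0.1988]
th 1.35 t [ 0.0321 -0.0029  0.0013] a [ 0.0009 -0.0003  0.2988]
```

step_arm(steps=[{"jaw": 0, "tx": 0.005, "ty": 0, "tz": 0.001, "ax": 0, "ay": 0, "az": 0}, {"jaw": 0, "tx": 0.01, "ty": 0, "tz": 0.001, "ax": 0, "ay": 0, "az": 0}, {"jaw": 0, "tx": 0.014, "ty": 0, "tz": 0.001, "ax": 0, "ay": 0, "az": 0}, {"jaw": 0, "tx": 0.018, "ty": -0.001, "tz": 0.001, "ax": 0, "ay": 0, "az": 0.03}, {"jaw": 0, "tx": 0.021, "ty": -0.002, "tz": 0.001, "ax": 0, "ay": 0, "az": 0.1}, {"jaw": 0, "tx": 0.024, "ty": -0.002, "tz": 0.001, "ax": 0, "ay": 0, "az": 0.15}, {"jaw": 0, "tx": 0.027, "ty": -0.0025, "tz": 0.001, "ax": 0, "ay": 0, "az": 0.2}])

```text
time: 3.95
tool_pos: [0.49, 0.101, 0.056]
ee_rot: [3.141, 0.003, 1.09]
wrist_force: [-2.3, -4.2, 0.9]
width: 0.0004
```

```bash
python3 - <<'E'
from h import *
state()
n="top"
p,d=snapshot(n); cv2.imwrite("pics/c.png",cv2.resize(p[130:215,250:390,::-1],None,fx=5,fy=5,interpolation=2))
for t in np.arange(1.5,.75,-.1): ring(t,16)
E
```

```text
3.95 S [-53.7 -10.3] z 0.056 psiS 1.447 F_S [-0.64 -4.75] 0.86
th 1.5 t [-0.0025  0.0011  0.    ] a [ 0.0005  0.0019 -0.0541]
th 1.4 t [ 0.0027 -0.0006  0.    ] a [0.0006 0.0018 0.0459]
th 1.2999999999999998 t [ 0.008  -0.0017  0.    ] a [0.0007 0.0018 0.1459]
th 1.1999999999999997 t [ 0.0134 -0.0022  0.    ] a [0.0008 0.0018 0.2459]
th 1.0999999999999996 t [ 0.0189 -0.0022  0.    ] a [0.0009 0.0017 0.3459]
th 0.9999999999999996 t [ 0.0243 -0.0017 -0.    ] a [0.001  0.0017 0.4459]
th 0.8999999999999995 t [ 0.0296 -0.0006 -0.    ] a [0.001  0.0017 0.5459]
th 0.7999999999999994 t [ 0.0348  0.001  -0.    ] a [0.0011 0.0016 0.6459]
```

View pics/c.png

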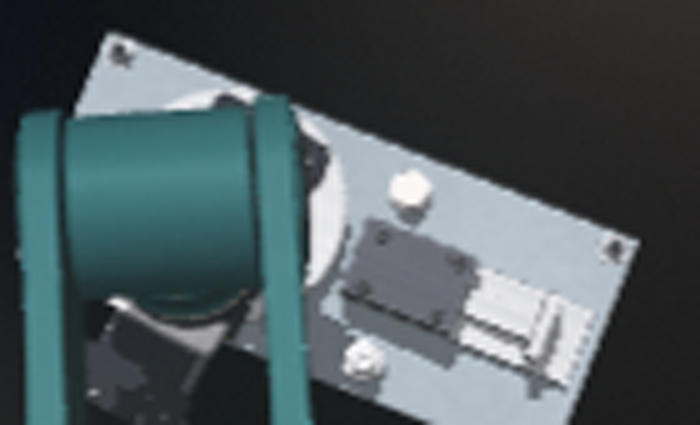

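The arm hides the disc from above, but the 4.7 N reaction shows the pin is being pushed. Continuing along the arc.

step_arm(steps=[{"jaw": 0, "tx": 0.003, "ty": -0.0006, "tz": 0, "ax": 0, "ay": 0.002, "az": 0.046}, {"jaw": 0, "tx": 0.008, "ty": -0.0017, "tz": 0, "ax": 0, "ay": 0.002, "az": 0.146}, {"jaw": 0, "tx": 0.0134, "ty": -0.0022, "tz": 0, "ax": 0, "ay": 0.002, "az": 0.246}, {"jaw": 0, "tx": 0.0189, "ty": -0.0022, "tz": 0, "ax": 0, "ay": 0.002, "az": 0.346}, {"jaw": 0, "tx": 0.0243, "ty": -0.0017, "tz": 0, "ax": 0, "ay": 0.002, "az": 0.446}, {"jaw": 0, "tx": 0.0296, "ty": -0.0006, "tz": 0, "ax": 0, "ay": 0.002, "az": 0.546}, {"jaw": 0, "tx": 0.0348, "ty": 0.001, "tz": 0, "ax": 0, "ay": 0.002, "az": 0.646}])

```text
time: 4.7
tool_pos: [0.5057, 0.1321, 0.0558]
ee_rot: [-3.142, 0.003, 0.44]
wrist_force: [-4.1, -1.0, 2.7]
width: 0.0002
```

```bash
python3 - <<'E'
from h import *
state()
for t in np.arange(.8,.05,-.1): ring(t,16)
E
```

```text
4.7 S [-49.8  24.3] z 0.0558 psiS 0.797 F_S [-3.53 -2.39] 2.69
th 0.8 t [ 0.0013  0.0007 -0.0002] a [-0.0001  0.0032 -0.0029]
th 0.7000000000000001 t [ 0.0065 -0.0006 -0.0003] a [0.0001 0.0032 0.0971]
th 0.6000000000000001 t [ 0.0119 -0.0015 -0.0003] a [0.0002 0.0032 0.1971]
th 0.5000000000000001 t [ 0.0173 -0.0017 -0.0003] a [0.0004 0.0031 0.2971]
th 0.40000000000000013 t [ 0.0228 -0.0015 -0.0003] a [0.0005 0.0031 0.3971]
th 0.30000000000000016 t [ 0.0282 -0.0007 -0.0003] a [0.0007 0.0031 0.4971]
th 0.20000000000000018 t [ 0.0334  0.0007 -0.0003] a [0.0009 0.0031 0.5971]
th 0.1000000000000002 t [ 0.0385  0.0025 -0.0004] a [0.001  0.0031 0.6971]
```

step_arm(steps=[{"jaw": 0, "tx": 0.0065, "ty": -0.0006, "tz": 0, "ax": 0, "ay": 0.003, "az": 0.097}, {"jaw": 0, "tx": 0.0119, "ty": -0.0015, "tz": 0, "ax": 0, "ay": 0.003, "az": 0.197}, {"jaw": 0, "tx": 0.0173, "ty": -0.0017, "tz": 0, "ax": 0, "ay": 0.003, "az": 0.297}, {"jaw": 0, "tx": 0.0228, "ty": -0.0015, "tz": 0, "ax": 0, "ay": 0.003, "az": 0.397}, {"jaw": 0, "tx": 0.0282, "ty": -0.0007, "tz": 0, "ax": 0, "ay": 0.003, "az": 0.497}, {"jaw": 0, "tx": 0.031, "ty": 0, "tz": 0, "ax": 0, "ay": 0.003, "az": 0.547}, {"jaw": 0, "tx": 0.0334, "ty": 0.0007, "tz": 0, "ax": 0, "ay": 0.003, "az": 0.597}])

```text
time: 5.4
tool_pos: [0.5348, 0.1471, 0.0552]
ee_rot: [-3.141, 0.004, -0.157]
wrist_force: [-2.3, 2.0, 2.0]
width: 0.0008
```

```bash
python3 - <<'E'
from h import *
state()
for t in (.2,.15,.1,.05,0): ring(t,16)
n="top"
p,d=snapshot(n); q,_=snapshot("scene")
a=cv2.resize(p[130:215,250:390,::-1],(490,298),interpolation=2); b=cv2.resize(q[155:240,290:380,::-1],(490,463)[:2] if 0 else (310,298),interpolation=2)
cv2.imwrite("pics/d.png",np.hstack([a,b]))
E
```

```text
5.4 S [-27.8  48.5] z 0.0552 psiS 0.2 F_S [-2.88  1.04] 2.03
th 0.2 t [ 0.0016  0.0011 -0.0008] a [-0.0004  0.0039 -0.0004]
th 0.15 t [ 0.0042  0.0004 -0.0008] a [-0.0003  0.0039  0.0496]
th 0.1 t [ 0.0069 -0.0003 -0.0008] a [-0.0002  0.0039  0.0996]
th 0.05 t [ 0.0096 -0.0007 -0.0008] a [-1.000e-04  3.900e-03  1.496e-01]
th 0 t [ 0.0123 -0.0011 -0.0008] a [-0.      0.0039  0.1996]
```

View pics/d.png

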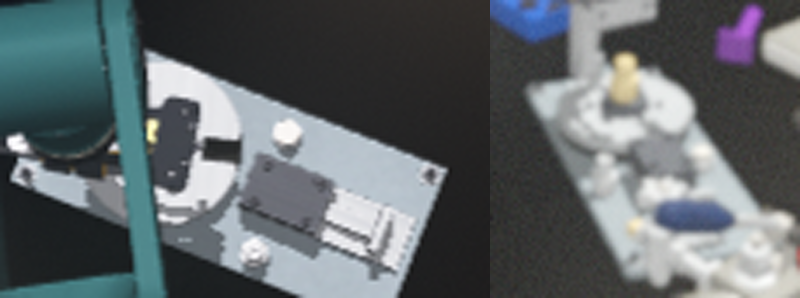

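The slot is now visible in the top view at crop (205–240,150), close to the guide. I'll measure its angle from the dark pixels.

```bash
cat >> h.py <<'E'
def slot_angle():
    p,d=snapshot("top"); v,u=np.nonzero(p.max(2)<75)
    s=W2S(onz("top",np.c_[u,v],.034)); r=np.hypot(*s.T)
    a=np.arctan2(s[:,0],-s[:,1]); k=(r>48)&(r<66)&(abs(a)<.6)
    if k.any(): print("slot px",k.sum(),"mean",np.round(s[k].mean(0),1),"ang",round(np.arctan2(s[k,0].mean(),-s[k,1].mean()),3),"range",np.round(a[k].min(),2),np.round(a[k].max(),2))
E
python3 - <<'E'
from h import *
slot_angle()
print(W2S(onz("top",[(250+240.5/3.5-.5,130+152.5/3.506-.5)],.036)))
state(); ring(.2,16); ring(.1,16); ring(0,16)
E
```

```text
slot px 33 mean [ 16.8 -54.4] ang 0.3 range 0.15 0.44
[[ 19.4368446  -64.88280253]]
5.55 S [-27.2  48.4] z 0.0551 psiS 0.202 F_S [-3.42  0.76] 1.39
th 0.2 t [ 0.0011  0.0008 -0.0009] a [-0.0002  0.0023  0.0023]
th 0.1 t [ 0.0063 -0.0005 -0.0009] a [-1.000e-04  2.300e-03  1.023e-01]
th 0 t [ 0.0117 -0.0013 -0.0009] a [1.000e-04 2.300e-03 2.023e-01]
```

```bash
python3 - <<'E'
from h import *
for t in (.3,.2,.1,.03): ring(t,12)
E
```

```text
th 0.3 t [-0.0001  0.0023 -0.0009] a [-0.0003  0.0023 -0.0977]
th 0.2 t [ 0.0051  0.0009 -0.0009] a [-0.0002  0.0023  0.0023]
th 0.1 t [ 0.0103 -0.0001 -0.0009] a [-1.000e-04  2.300e-03  1.023e-01]
th 0.03 t [ 0.014  -0.0004 -0.0009] a [0.     0.0023 0.1723]
```

step_arm(steps=[{"jaw": 0, "tx": 0.003, "ty": 0.001, "tz": -0.001, "ax": 0, "ay": 0.002, "az": 0}, {"jaw": 0, "tx": 0.006, "ty": 0.001, "tz": -0.001, "ax": 0, "ay": 0.002, "az": 0.04}, {"jaw": 0, "tx": 0.009, "ty": 0, "tz": -0.001, "ax": 0, "ay": 0.002, "az": 0.08}, {"jaw": 0, "tx": 0.012, "ty": 0, "tz": -0.001, "ax": 0, "ay": 0.002, "az": 0.13}, {"jaw": 0, "tx": 0.013, "ty": 0, "tz": -0.001, "ax": 0, "ay": 0.002, "az": 0.16}, {"jaw": 0, "tx": 0.013, "ty": 0, "tz": -0.001, "ax": 0, "ay": 0.002, "az": 0.16}, {"jaw": 0, "tx": 0.013, "ty": 0, "tz": -0.001, "ax": 0, "ay": 0.002, "az": 0.16}])

```text
time: 6.25
tool_pos: [0.5478, 0.145, 0.0557]
ee_rot: [3.142, 0.001, -0.314]
wrist_force: [-1.7, 3.2, -0.9]
width: 0.0007
```

```bash
python3 - <<'E'
from h import *
slot_angle(); state(); ring(.03,12);ring(0,12)
E
```

```text
slot px 33 mean [  2.3 -57.1] ang 0.041 range -0.09 0.2
6.3 S [-14.9  50.9] z 0.0558 psiS 0.043 F_S [-3.17  1.52] -1.22
th 0.03 t [ 0.0014 -0.0006 -0.0002] a [0.0003 0.0011 0.0132]
th 0 t [ 0.0029 -0.0009 -0.0002] a [0.0004 0.0011 0.0432]
```

step_arm(steps=[{"jaw": 0, "tx": 0.001, "ty": -0.0005, "tz": 0, "ax": 0, "ay": 0, "az": 0.02}, {"jaw": 0, "tx": 0.002, "ty": -0.0005, "tz": 0, "ax": 0, "ay": 0, "az": 0.03}, {"jaw": 0, "tx": 0.003, "ty": -0.0005, "tz": 0, "ax": 0, "ay": 0, "az": 0.04}, {"jaw": 0, "tx": 0.003, "ty": -0.0005, "tz": 0, "ax": 0, "ay": 0, "az": 0.04}, {"jaw": 0, "tx": 0.003, "ty": -0.0005, "tz": 0, "ax": 0, "ay": 0, "az": 0.04}])

```text
time: 6.8
tool_pos: [0.551, 0.1442, 0.0559]
ee_rot: [3.141, 0.0, -0.354]
wrist_force: [-0.9, 2.4, -0.9]
width: 0.0006
```

```bash
python3 - <<'E'
from h import *
slot_angle(); state(); row(-28,50,.056,0)
E
```

```text
slot px 33 mean [ -1.7 -57.1] ang -0.029 range -0.17 0.11
6.85 S [-11.6  51.4] z 0.0559 psiS 0.003 F_S [-2.52  2.09] -1.79
t [-0.0164  0.0014 -0.0001] a [0.0005 0.0005 0.0031]
```

step_arm(steps=[{"jaw": 0, "tx": -0.008, "ty": 0, "tz": 0, "ax": 0, "ay": 0, "az": 0}, {"jaw": 0, "tx": -0.016, "ty": 0, "tz": 0, "ax": 0, "ay": 0, "az": 0}, {"jaw": 0, "tx": -0.018, "ty": 0, "tz": -0.04, "ax": 0, "ay": 0, "az": 0}, {"jaw": 0, "tx": -0.018, "ty": 0, "tz": -0.08, "ax": 0, "ay": 0, "az": 0}, {"jaw": 0, "tx": -0.018, "ty": 0, "tz": -0.12, "ax": 0, "ay": 0, "az": 0}, {"jaw": 0, "tx": -0.018, "ty": 0, "tz": -0.12, "ax": 0, "ay": 0, "az": 0}])

```text
time: 7.45
tool_pos: [0.5378, 0.1507, 0.1842]
ee_rot: [-3.135, -0.014, -0.354]
wrist_force: [-0.3, -0.2, 0.0]
width: 0.0003
```

```bash
python3 - <<'E'
from h import *
state(); row(0,-250,.17,np.pi/2)
E
```

```text
7.45 S [-26.3  53. ] z 0.1842 psiS 0.003 F_S [-0.2  -0.29] 0.02
t [0.0252 0.3031 0.0127] a [ 0.0058 -0.0155 -1.5678]
```

step_arm(steps=[{"jaw": 0, "tx": 0.025, "ty": 0.04, "tz": 0, "ax": 0, "ay": 0, "az": -0.14}, {"jaw": 0, "tx": 0.025, "ty": 0.08, "tz": 0, "ax": 0, "ay": 0, "az": -0.28}, {"jaw": 0, "tx": 0.025, "ty": 0.12, "tz": 0, "ax": 0, "ay": 0, "az": -0.42}, {"jaw": 0, "tx": 0.025, "ty": 0.16, "tz": 0, "ax": 0, "ay": 0, "az": -0.56}, {"jaw": 0, "tx": 0.025, "ty": 0.2, "tz": 0, "ax": 0, "ay": 0, "az": -0.7}, {"jaw": 0, "tx": 0.025, "ty": 0.24, "tz": 0, "ax": 0, "ay": 0, "az": -0.84}, {"jaw": 0, "tx": 0.025, "ty": 0.28, "tz": 0, "ax": 0, "ay": 0, "az": -0.98}, {"jaw": 0, "tx": 0.025, "ty": 0.303, "tz": 0, "ax": 0, "ay": 0, "az": -1.12}])

```text
time: 8.25
tool_pos: [0.4546, -0.1445, 0.1822]
ee_rot: [3.131, -0.01, 0.769]
wrist_force: [-0.6, 0.4, 0.1]
width: 0.0002
```

```bash
python3 - <<'E'
from h import *
state(); row(-.5,-240,.1,np.pi/2); row(-.5,-240,.038,np.pi/2)
E
```

```text
8.25 S [  -1.  -252.7] z 0.1822 psiS 1.126 F_S [-0.71  0.14] 0.06
t [ 0.0109 -0.0058  0.0823] a [ 0.0126 -0.0073 -0.4444]
t [ 0.0103 -0.0065  0.1443] a [ 0.0126 -0.0073 -0.4444]
```

```bash
python3 - <<'E'
from h import *
z=np.load("pics/top0.npz"); d=z["d"]; v,u=np.nonzero(d>0); P=lift("top",np.c_[u,v],d[v,u])
l=W2S(P); k=(P[:,2]>.09)&(abs(l[:,0])<200)&(l[:,1]<-190)&(l[:,1]>-420)
for x in range(-200,200,40):
  s=k&(l[:,0]>=x)&(l[:,0]<x+40); 
  if s.any(): print(x,"y max",np.round(l[s,1].max()),"zmax",P[s,2].max().round(3), "ymax for z>.11", np.round(l[s&(P[:,2]>.11),1].max(initial=-999)))
slot_angle()
E
```

```text
-120 y max -297.0 zmax 0.163 ymax for z>.11 -298.0
-80 y max -312.0 zmax 0.166 ymax for z>.11 -312.0
-40 y max -389.0 zmax 0.181 ymax for z>.11 -389.0
0 y max -350.0 zmax 0.119 ymax for z>.11 -360.0
40 y max -353.0 zmax 0.103 ymax for z>.11 -999.0
80 y max -331.0 zmax 0.094 ymax for z>.11 -999.0
160 y max -345.0 zmax 0.118 ymax for z>.11 -420.0
slot px 33 mean [ -1.7 -57.1] ang -0.029 range -0.17 0.11
```

step_arm(steps=[{"jaw": 0, "tx": 0.012, "ty": -0.006, "tz": 0, "ax": 0.012, "ay": -0.007, "az": -0.14}, {"jaw": 0, "tx": 0.0245, "ty": -0.012, "tz": 0, "ax": 0.012, "ay": -0.007, "az": -0.28}, {"jaw": 0, "tx": 0.0245, "ty": -0.012, "tz": 0, "ax": 0.012, "ay": -0.007, "az": -0.42}, {"jaw": 0, "tx": 0.0245, "ty": -0.012, "tz": 0.02, "ax": 0.012, "ay": -0.007, "az": -0.444}, {"jaw": 0, "tx": 0.0245, "ty": -0.012, "tz": 0.05, "ax": 0.012, "ay": -0.007, "az": -0.444}, {"jaw": 0, "tx": 0.0245, "ty": -0.012, "tz": 0.08, "ax": 0.012, "ay": -0.007, "az": -0.444}, {"jaw": 0, "tx": 0.0245, "ty": -0.012, "tz": 0.09, "ax": 0.012, "ay": -0.007, "az": -0.444}, {"jaw": 0, "tx": 0.0245, "ty": -0.012, "tz": 0.09, "ax": 0.012, "ay": -0.007, "az": -0.444}])

```text
time: 9.1
tool_pos: [0.4627, -0.1207, 0.0904]
ee_rot: [-3.138, 0.003, 1.216]
wrist_force: [-0.2, -0.5, -0.1]
width: 0.0001
```

```bash
python3 - <<'E'
from h import *
state(); row(-.5,-224,.038,np.pi/2)
p,d=snapshot("top"); cv2.imwrite("pics/e.png",cv2.resize(p[130:215,250:390,::-1],None,fx=5,fy=5,interpolation=2)); slot_angle()
E
```

```text
9.1 S [  -1.8 -227.6] z 0.0904 psiS 1.573 F_S [ 0.04 -0.55] -0.08
t [0.0038 0.0015 0.0523] a [-0.0038  0.0029  0.0017]
slot px 33 mean [ -1.7 -57.1] ang -0.029 range -0.17 0.11
```

View pics/e.png

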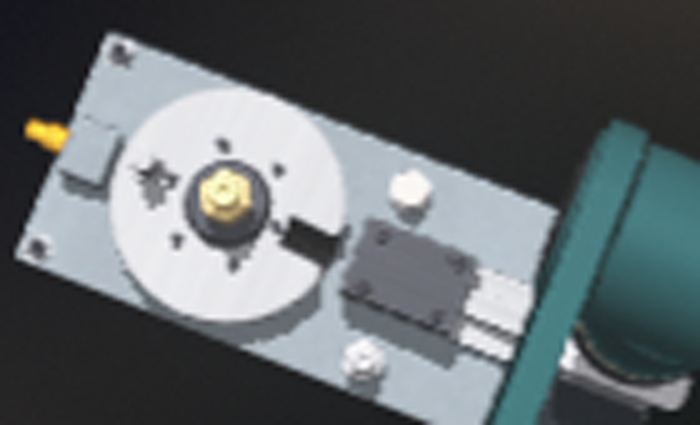

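```bash
cat >> h.py <<'E'
def pin_angle():
    p,d=snapshot("top"); v,u=np.nonzero(d>0); P=lift("top",np.c_[u,v],d[v,u]); l=W2S(P); r=np.hypot(*l.T)
    k=(P[:,2]>.06)&(r>38)&(r<66)&(l[:,1]>0); c=l[k].mean(0); print("pin",k.sum(),np.round(c,1),"ang",np.round(np.arctan2(-c[0],c[1]),3))
    k=(P[:,2]<.030)&(r>42)&(r<66)&(abs(l[:,0])<20)&(l[:,1]<0); c=l[k].mean(0); print("slot",k.sum(),np.round(c,1),"z",P[k,2].mean(),"ang",np.round(np.arctan2(c[0],-c[1]),3))
    k=(P[:,2]>.045)&(P[:,2]<.053)&(l[:,1]<-84)&(l[:,1]>-146)&(abs(l[:,0])<35); print("guide x",l[k,0].min().round(1),l[k,0].max().round(1),np.median(l[k,0]).round(2))
    k=(P[:,2]>.08)&(r<25); print("outlet",l[k].mean(0).round(1))
E
python3 - <<'E'
from h import *
pin_angle()
E
```

```text
pin 21 [ 2.3 53.2] ang -0.044
slot 55 [ -0.5 -54.7] z 0.016726082405262153 ang -0.009
guide x -23.2 23.6 0.13
outlet [-0.   1.8]
```

The slot is within about −0.01 to −0.045 rad of the bar on all three estimates, which the nose can centre. In the picture the slot (312,243) points at the guide. Descending behind the thumb plate.

step_arm(steps=[{"jaw": 0, "tx": 0.003, "ty": 0.0015, "tz": 0.02, "ax": -0.004, "ay": 0.003, "az": 0}, {"jaw": 0, "tx": 0.003, "ty": 0.0015, "tz": 0.038, "ax": -0.004, "ay": 0.003, "az": 0}, {"jaw": 0, "tx": 0.003, "ty": 0.0015, "tz": 0.047, "ax": -0.004, "ay": 0.003, "az": 0}, {"jaw": 0, "tx": 0.003, "ty": 0.0015, "tz": 0.052, "ax": -0.004, "ay": 0.003, "az": 0}, {"jaw": 0, "tx": 0.003, "ty": 0.0015, "tz": 0.052, "ax": -0.004, "ay": 0.003, "az": 0}])

```text
time: 9.75
tool_pos: [0.468, -0.1199, 0.0422]
ee_rot: [3.134, -0.0, 1.216]
wrist_force: [-0.7, 0.6, -0.1]
width: 0.0001
```

```bash
python3 - <<'E'
from h import *
state(); row(-.5,-205,.038,np.pi/2); row(-.5,-165,.038,np.pi/2)
E
```

```text
9.75 S [   2.9 -224.9] z 0.0422 psiS 1.573 F_S [-0.91  0.29] -0.11
t [ 0.02   -0.0034  0.0042] a [ 0.0078 -0.0001  0.0018]
t [ 0.06   -0.0033  0.0042] a [ 0.0078 -0.0001  0.0018]
```

step_arm(steps=[{"jaw": 0, "tx": 0.005, "ty": -0.003, "tz": 0.004, "ax": 0.008, "ay": 0, "az": 0.002}, {"jaw": 0, "tx": 0.01, "ty": -0.003, "tz": 0.004, "ax": 0.008, "ay": 0, "az": 0.002}, {"jaw": 0, "tx": 0.014, "ty": -0.003, "tz": 0.004, "ax": 0.008, "ay": 0, "az": 0.002}, {"jaw": 0, "tx": 0.018, "ty": -0.003, "tz": 0.004, "ax": 0.008, "ay": 0, "az": 0.002}, {"jaw": 0, "tx": 0.022, "ty": -0.003, "tz": 0.004, "ax": 0.008, "ay": 0, "az": 0.002}, {"jaw": 0, "tx": 0.026, "ty": -0.003, "tz": 0.004, "ax": 0.008, "ay": 0, "az": 0.002}, {"jaw": 0, "tx": 0.03, "ty": -0.003, "tz": 0.004, "ax": 0.008, "ay": 0, "az": 0.002}, {"jaw": 0, "tx": 0.034, "ty": -0.003, "tz": 0.004, "ax": 0.008, "ay": 0, "az": 0.002}])

```text
time: 10.55
tool_pos: [0.4774, -0.0871, 0.0387]
ee_rot: [3.141, 0.001, 1.214]
wrist_force: [-0.3, -2.8, 2.2]
width: 0.0006
```

```bash
python3 - <<'E'
from h import *
state(); row(-.5,-165,.038,np.pi/2); slot_angle()
E
```

```text
10.55 S [   0.2 -191. ] z 0.0387 psiS 1.571 F_S [ 0.68 -2.77] 2.23
t [ 0.026  -0.0007  0.0006] a [ 0.0007  0.0006 -0.0002]
slot px 31 mean [ -1.9 -56.6] ang -0.034 range -0.17 0.11
```

step_arm(steps=[{"jaw": 0, "tx": 0.004, "ty": -0.0007, "tz": 0.0006, "ax": 0, "ay": 0, "az": 0}, {"jaw": 0, "tx": 0.008, "ty": -0.0007, "tz": 0.0006, "ax": 0, "ay": 0, "az": 0}, {"jaw": 0, "tx": 0.012, "ty": -0.0007, "tz": 0.0006, "ax": 0, "ay": 0, "az": 0}, {"jaw": 0, "tx": 0.016, "ty": -0.0007, "tz": 0.0006, "ax": 0, "ay": 0, "az": 0}, {"jaw": 0, "tx": 0.02, "ty": -0.0007, "tz": 0.0006, "ax": 0, "ay": 0, "az": 0}])

```text
time: 11.1
tool_pos: [0.4839, -0.0671, 0.0379]
ee_rot: [3.141, -0.0, 1.214]
wrist_force: [-0.6, -3.6, 3.5]
width: 0.0005
```

```bash
python3 - <<'E'
from h import *
state()
E
```

```text
11.1 S [  -0.7 -170. ] z 0.0379 psiS 1.571 F_S [ 0.74 -3.58] 3.52
```

step_arm(steps=[{"jaw": 0, "tx": 0.002, "ty": 0, "tz": 0, "ax": 0, "ay": 0, "az": 0}, {"jaw": 0, "tx": 0.004, "ty": 0, "tz": 0, "ax": 0, "ay": 0, "az": 0}, {"jaw": 0, "tx": 0.006, "ty": 0, "tz": 0, "ax": 0, "ay": 0, "az": 0}, {"jaw": 0, "tx": 0.007, "ty": 0, "tz": 0, "ax": 0, "ay": 0, "az": 0}, {"jaw": 0, "tx": 0.008, "ty": 0, "tz": 0, "ax": 0, "ay": 0, "az": 0}])

```text
time: 11.6
tool_pos: [0.485, -0.0636, 0.0379]
ee_rot: [-3.141, 0.009, 1.214]
wrist_force: [-6.7, -15.1, 5.0]
width: 0.0006
```

```bash
python3 - <<'E'
from h import *
state()
E
```

```text
11.6 S [  -0.8 -166.3] z 0.0379 psiS 1.571 F_S [ -1.02 -16.46] 5.05
```

step_arm(steps=[{"jaw": 0, "tx": 0.005, "ty": 0, "tz": 0, "ax": 0, "ay": 0, "az": 0}, {"jaw": 0, "tx": 0.007, "ty": 0, "tz": 0, "ax": 0, "ay": 0, "az": 0}, {"jaw": 0, "tx": 0.007, "ty": 0, "tz": 0, "ax": 0, "ay": 0, "az": 0}])

```text
time: 11.9
tool_pos: [0.485, -0.0637, 0.038]
ee_rot: [-3.14, 0.024, 1.214]
wrist_force: [-8.1, -20.2, 6.5]
width: 0.0006
```

```bash
python3 - <<'E'
from h import *
state(); pin_angle()
E
```

```text
11.9 S [  -0.8 -166.4] z 0.038 psiS 1.571 F_S [ -0.52 -21.7 ] 6.49
pin 20 [ 2.6 53.5] ang -0.049
slot 11 [ -9.6 -52.9] z 0.021601574641960056 ang -0.179
guide x -23.3 23.6 -8.49
outlet [-0.1  1.7]
```

step_arm(steps=[{"jaw": 0, "tx": -0.01, "ty": 0, "tz": 0, "ax": 0, "ay": 0, "az": 0}, {"jaw": 0, "tx": -0.03, "ty": 0, "tz": 0, "ax": 0, "ay": 0, "az": 0}, {"jaw": 0, "tx": -0.05, "ty": 0, "tz": 0, "ax": 0, "ay": 0, "az": 0}, {"jaw": 0, "tx": -0.055, "ty": 0, "tz": -0.03, "ax": 0, "ay": 0, "az": 0}, {"jaw": 0, "tx": -0.055, "ty": 0, "tz": -0.07, "ax": 0, "ay": 0, "az": 0}, {"jaw": 0, "tx": -0.055, "ty": 0, "tz": -0.11, "ax": 0, "ay": 0, "az": 0}, {"jaw": 0, "tx": -0.055, "ty": 0, "tz": -0.15, "ax": 0, "ay": 0, "az": 0}])

```text
time: 12.65
tool_pos: [0.4672, -0.1106, 0.19]
ee_rot: [-3.139, 0.021, 1.214]
wrist_force: [-0.5, -0.2, -0.0]
width: 0.0004
```

```bash
python3 - <<'E'
from h import *
state(); row(-40,52,.2,0)
E
```

```text
12.65 S [  -1.2 -216.5] z 0.19 psiS 1.571 F_S [-0.43 -0.42] -0.0
t [ 0.2682 -0.0388 -0.0156] a [0.0146 0.0188 1.5709]
```

step_arm(steps=[{"jaw": 0, "tx": 0.04, "ty": -0.01, "tz": -0.01, "ax": 0, "ay": 0, "az": 0.14}, {"jaw": 0, "tx": 0.08, "ty": -0.02, "tz": -0.01, "ax": 0, "ay": 0, "az": 0.28}, {"jaw": 0, "tx": 0.12, "ty": -0.03, "tz": -0.01, "ax": 0, "ay": 0, "az": 0.42}, {"jaw": 0, "tx": 0.16, "ty": -0.039, "tz": -0.01, "ax": 0, "ay": 0, "az": 0.56}, {"jaw": 0, "tx": 0.2, "ty": -0.039, "tz": -0.01, "ax": 0, "ay": 0, "az": 0.7}, {"jaw": 0, "tx": 0.24, "ty": -0.039, "tz": -0.01, "ax": 0, "ay": 0, "az": 0.84}, {"jaw": 0, "tx": 0.268, "ty": -0.039, "tz": -0.01, "ax": 0, "ay": 0, "az": 0.98}, {"jaw": 0, "tx": 0.268, "ty": -0.039, "tz": -0.01, "ax": 0, "ay": 0, "az": 1.12}])

```text
time: 13.45
tool_pos: [0.5242, 0.159, 0.1928]
ee_rot: [3.128, 0.014, 0.094]
wrist_force: [-0.6, -0.7, -0.4]
width: 0.0005
```

```bash
python3 - <<'E'
from h import *
state(); row(-36,52,.15,0)
p,d=snapshot("top"); cv2.imwrite("pics/f.png",cv2.resize(p[130:215,250:390,::-1],None,fx=5,fy=5,interpolation=2))
v,u=np.nonzero(d>0); P=lift("top",np.c_[u,v],d[v,u]); l=W2S(P)
k=(P[:,2]>.052)&(P[:,2]<.064)&(abs(l[:,0])<22)&(l[:,1]<-140)&(l[:,1]>-230); print("tp",k.sum(),l[k].mean(0),l[k,1].min(),l[k,1].max())
E
```

```text
13.45 S [-41.9  56. ] z 0.1928 psiS 0.451 F_S [-0.31 -0.84] -0.43
t [0.0042 0.0056 0.0428] a [0.0168 0.0102 0.4506]
tp 36 [   0.23373007 -151.14494506] -155.18747071731448 -142.37183618934117
```

View pics/f.png

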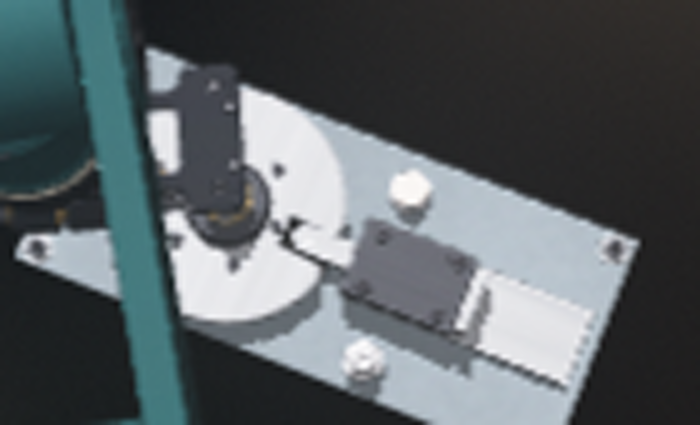

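The picture shows the bar nose deep in the slot (320,245) and the thumb plate against the guide (480,300), so the bar is home. Now the test push on the pin.

step_arm(steps=[{"jaw": 0, "tx": 0.004, "ty": 0.006, "tz": 0.01, "ax": 0.017, "ay": 0.01, "az": 0.14}, {"jaw": 0, "tx": 0.004, "ty": 0.006, "tz": 0.02, "ax": 0.017, "ay": 0.01, "az": 0.28}, {"jaw": 0, "tx": 0.004, "ty": 0.006, "tz": 0.03, "ax": 0.017, "ay": 0.01, "az": 0.42}, {"jaw": 0, "tx": 0.004, "ty": 0.006, "tz": 0.043, "ax": 0.017, "ay": 0.01, "az": 0.45}, {"jaw": 0, "tx": 0.004, "ty": 0.006, "tz": 0.043, "ax": 0.017, "ay": 0.01, "az": 0.45}, {"jaw": 0, "tx": 0.004, "ty": 0.006, "tz": 0.043, "ax": 0.017, "ay": 0.01, "az": 0.45}])

```text
time: 14.1
tool_pos: [0.5276, 0.1512, 0.1495]
ee_rot: [3.14, 0.001, -0.359]
wrist_force: [-0.3, -0.8, 0.8]
width: 0.0006
```

```bash
python3 - <<'E'
from h import *
state(); row(-32,52,.056,0)
E
```

```text
14.1 S [-36.   49.8] z 0.1495 psiS -0.002 F_S [-0.04 -0.88] 0.83
t [ 0.0041 -0.0023  0.0935] a [ 0.0012  0.0011 -0.0017]
```

step_arm(steps=[{"jaw": 0, "tx": 0, "ty": -0.002, "tz": 0.03, "ax": 0, "ay": 0, "az": 0}, {"jaw": 0, "tx": 0, "ty": -0.002, "tz": 0.055, "ax": 0, "ay": 0, "az": 0}, {"jaw": 0, "tx": 0, "ty": -0.002, "tz": 0.075, "ax": 0, "ay": 0, "az": 0}, {"jaw": 0, "tx": 0, "ty": -0.002, "tz": 0.087, "ax": 0, "ay": 0, "az": 0}, {"jaw": 0, "tx": 0, "ty": -0.002, "tz": 0.092, "ax": 0, "ay": 0, "az": 0}, {"jaw": 0, "tx": 0, "ty": -0.002, "tz": 0.092, "ax": 0, "ay": 0, "az": 0}, {"jaw": 0, "tx": 0, "ty": -0.002, "tz": 0.092, "ax": 0, "ay": 0, "az": 0}])

```text
time: 14.8
tool_pos: [0.5291, 0.1531, 0.0588]
ee_rot: [-3.142, -0.001, -0.358]
wrist_force: [0.8, -0.2, 0.1]
width: 0.0007
```

```bash
python3 - <<'E'
from h import *
state(); row(-16,52,.057,0)
E
```

```text
14.8 S [-35.3  52.2] z 0.0588 psiS -0.001 F_S [0.78 0.11] 0.09
t [0.0193 0.0002 0.0018] a [-0.0001 -0.0009 -0.0014]
```

step_arm(steps=[{"jaw": 0, "tx": 0.008, "ty": 0, "tz": 0.002, "ax": 0, "ay": 0, "az": 0}, {"jaw": 0, "tx": 0.015, "ty": 0, "tz": 0.002, "ax": 0, "ay": 0, "az": 0}, {"jaw": 0, "tx": 0.019, "ty": 0, "tz": 0.002, "ax": 0, "ay": 0, "az": 0}, {"jaw": 0, "tx": 0.021, "ty": 0, "tz": 0.002, "ax": 0, "ay": 0, "az": 0}, {"jaw": 0, "tx": 0.023, "ty": 0, "tz": 0.002, "ax": 0, "ay": 0, "az": 0}, {"jaw": 0, "tx": 0.023, "ty": 0, "tz": 0.002, "ax": 0, "ay": 0, "az": 0}])

```text
time: 15.4
tool_pos: [0.5508, 0.145, 0.0568]
ee_rot: [-3.142, -0.001, -0.359]
wrist_force: [0.2, 0.2, 0.2]
width: 0.0005
```

```bash
python3 - <<'E'
from h import *
state()
E
```

```text
15.4 S [-12.1  52.1] z 0.0568 psiS -0.002 F_S [0.09 0.24] 0.15
```

No contact yet; advance in 1 mm rows.

step_arm(steps=[{"jaw": 0, "tx": 0.001, "ty": 0, "tz": 0, "ax": 0, "ay": 0, "az": 0}, {"jaw": 0, "tx": 0.002, "ty": 0, "tz": 0, "ax": 0, "ay": 0, "az": 0}, {"jaw": 0, "tx": 0.003, "ty": 0, "tz": 0, "ax": 0, "ay": 0, "az": 0}, {"jaw": 0, "tx": 0.0035, "ty": 0, "tz": 0, "ax": 0, "ay": 0, "az": 0}])

```text
time: 15.8
tool_pos: [0.5519, 0.1446, 0.0566]
ee_rot: [3.141, 0.004, -0.358]
wrist_force: [-6.2, 2.0, 3.7]
width: 0.0006
```

```bash
python3 - <<'E'
from h import *
state()
E
```

```text
15.8 S [-11.   52.1] z 0.0566 psiS -0.001 F_S [-6.55 -0.28] 3.65
```

The pin reacts with 6.5 N, more than the roughly 3 N that turns a free disc, and the finger has stopped. Holding one row, then withdrawing.

step_arm(steps=[{"jaw": 0, "tx": 0.0025, "ty": 0, "tz": 0, "ax": 0, "ay": 0, "az": 0}, {"jaw": 0, "tx": -0.008, "ty": 0, "tz": 0, "ax": 0, "ay": 0, "az": 0}, {"jaw": 0, "tx": -0.02, "ty": 0, "tz": 0, "ax": 0, "ay": 0, "az": 0}, {"jaw": 0, "tx": -0.022, "ty": 0, "tz": -0.04, "ax": 0, "ay": 0, "az": 0}, {"jaw": 0, "tx": -0.022, "ty": 0, "tz": -0.08, "ax": 0, "ay": 0, "az": 0}, {"jaw": 0, "tx": -0.022, "ty": 0, "tz": -0.12, "ax": 0, "ay": 0, "az": 0}, {"jaw": 0, "tx": -0.05, "ty": 0.02, "tz": -0.15, "ax": 0, "ay": 0, "az": 0}, {"jaw": 0, "tx": -0.09, "ty": 0.05, "tz": -0.18, "ax": 0, "ay": 0, "az": 0}])

```text
time: 16.6
tool_pos: [0.4576, 0.1312, 0.2344]
ee_rot: [-3.141, 0.002, -0.358]
wrist_force: [-0.3, 0.3, 0.1]
width: 0.0004
```

step_arm(steps=[{"jaw": 0, "tx": -0.05, "ty": 0.04, "tz": 0, "ax": 0, "ay": 0, "az": 0}, {"jaw": 0, "tx": -0.1, "ty": 0.08, "tz": 0, "ax": 0, "ay": 0, "az": 0}, {"jaw": 0, "tx": -0.1, "ty": 0.1, "tz": 0, "ax": 0, "ay": 0, "az": 0}, {"jaw": 0, "tx": -0.1, "ty": 0.1, "tz": 0, "ax": 0, "ay": 0, "az": 0}, {"jaw": 0, "tx": -0.1, "ty": 0.1, "tz": 0, "ax": 0, "ay": 0, "az": 0}])

```text
time: 17.1
tool_pos: [0.3288, 0.0725, 0.2348]
ee_rot: [-3.14, -0.001, -0.359]
wrist_force: [-0.4, 0.7, -0.4]
width: 0.0005
```

```bash
python3 - <<'E'
from h import *
state(); pin_angle()
p,d=snapshot("top"); cv2.imwrite("pics/g.png",cv2.resize(p[130:215,250:390,::-1],None,fx=5,fy=5,interpolation=2))
v,u=np.nonzero(d>0); P=lift("top",np.c_[u,v],d[v,u]); l=W2S(P)
k=(P[:,2]>.052)&(P[:,2]<.064)&(abs(l[:,0])<22)&(l[:,1]<-147)&(l[:,1]>-230); print("tp",k.sum(),l[k].mean(0),l[k,1].min(),l[k,1].max())
E
```

```text
17.1 S [-194.8  -93.3] z 0.2348 psiS -0.002 F_S [-0.58  0.48] -0.39
pin 22 [ 3.3 53.3] ang -0.061
slot 11 [ -4.4 -55.8] z 0.019888900647378763 ang -0.078
guide x -23.6 23.4 -0.26
outlet [-0.   1.8]
tp 35 [  -0.28343533 -151.99156014] -155.7460087832963 -148.1862996527162
```

View pics/g.png

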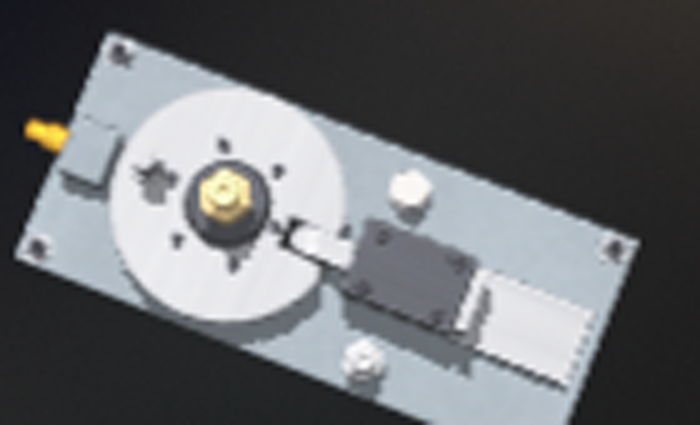

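The bar nose is seated in the slot, the plate is against the guide, the nut and adaptor are unmoved, and the hand is clear.

```bash
python3 -c "
from bench import *
print(close_job())"
```

```text
the job is handed in; nothing more can be done
None
```

The outlet is locked, and I handed the job in at about 17 s of the 64 s allowed; the hand-in gave no verdict. I pushed the disc round by its pin from about 1.65 rad until the slot faced the bar. I then pushed the bar by its thumb plate until it stopped hard; it did not move further at about 22 N.

**Last checks:**
- **Bar:** the last picture shows the nose in the slot and the thumb plate against the guide. The plate measures y ≈ -148 to -156 mm, against -150 to -158 when fully home. The outlet reads 1.8 mm too far in the same direction, so this fits the bar being home.
- **Pin:** the test push read about 6.5 N at the wrist, more than the roughly 3 N that turns the free disc. The finger stopped after about 1 mm, part of it before it touched the pin.
- **Loose things:** the union nut and spare adaptor look unmoved. I did not look at the other loose things again, but nothing should have touched them.
- **Hand:** clear of everything, with the wrist force near zero.

**Where the checks disagreed:**
- **Slot angle:** before the bar went in, three estimates gave -0.01 to -0.045 rad. Afterwards the pin gave -0.06 and the slot pixels -0.08, though few slot pixels were left to measure. All are within the 0.15 rad limit.
- **Finger position:** the finger touched the pin about 3 mm later than a 16 mm wide finger should. I put this down to a small error in my estimate of where the stand is.

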